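# Turn the row of screw jars round

## Task

Move the four jars of screws from the wooden rack to the empty metal rack in reverse order: the jar that stands leftmost on the wooden rack goes into the rightmost bay of the metal rack, and so on down the row. Set each jar gently, upright and in the middle of its bay, without tipping any over; the coloured label plates stay on the wooden rack and show where each jar stood.

Things in the scene. Friction and masses are not known exactly. Their poses are not given: they have to be found in the camera images.
- wood_rack: full rack: fixed plywood board, 334 (its y) x 92 mm (its x), near or far. Origin: centre of its underside; x points away from the robot, y to the left, turned under 0.11 rad. Board top 18 mm above the bench. Four bays, centres y = +117, +39, -39, -117 mm, x = +12 mm (black 58 mm discs). Dividers 6 mm thick, 6 mm above the board; end cheeks stand 9 mm above it.
- metal_rack: empty rack: silvery aluminium board with grey dividers, otherwise the same shape, sizes, bays and frame as the wooden rack, fixed to the bench in front of or behind the wooden one; turned on its own by less than 0.11 rad. The row runs along its y, left is +y.
- jar_red_centre (a point): centre, half-way up (33 mm above its foot), of the loose upright glass jar of screws with the red lid: round, 48 mm in diameter, 66 mm tall, the lid 47 mm in diameter from 49 mm up; about 0.16 kg. Stands in one bay of the wooden rack, foot 18 mm above the bench.
- jar_blue_centre (a point): centre, half-way up (33 mm above its foot), of the loose upright glass jar of screws with the blue lid: round, 48 mm in diameter, 66 mm tall, the lid 47 mm in diameter from 49 mm up; about 0.16 kg. Stands in one bay of the wooden rack, foot 18 mm above the bench.
- jar_green_centre (a point): centre, half-way up (33 mm above its foot), of the loose upright glass jar of screws with the green lid: round, 48 mm in diameter, 66 mm tall, the lid 47 mm in diameter from 49 mm up; about 0.16 kg. Stands in one bay of the wooden rack, foot 18 mm above the bench.
- jar_yellow_centre (a point): centre, half-way up (33 mm above its foot), of the loose upright glass jar of screws with the yellow lid: round, 48 mm in diameter, 66 mm tall, the lid 47 mm in diameter from 49 mm up; about 0.16 kg. Stands in one bay of the wooden rack, foot 18 mm above the bench.
- tag_red: red label plate, 20 x 46 x 3 mm, fixed flat on the front strip of the wooden rack, 46 mm in front of the centre of the bay in which the red-lidded jar stands at the start (so it still shows that jar's old bay after the jar has left). Origin at the centre of its underside.
- tag_blue: blue label plate, 20 x 46 x 3 mm, fixed flat on the front strip of the wooden rack, 46 mm in front of the centre of the bay in which the blue-lidded jar stands at the start (so it still shows that jar's old bay after the jar has left). Origin at the centre of its underside.
- tag_green: green label plate, 20 x 46 x 3 mm, fixed flat on the front strip of the wooden rack, 46 mm in front of the centre of the bay in which the green-lidded jar stands at the start (so it still shows that jar's old bay after the jar has left). Origin at the centre of its underside.
- tag_yellow: yellow label plate, 20 x 46 x 3 mm, fixed flat on the front strip of the wooden rack, 46 mm in front of the centre of the bay in which the yellow-lidded jar stands at the start (so it still shows that jar's old bay after the jar has left). Origin at the centre of its underside.
Things that resemble listed ones, but are neither listed nor needed, are in the scene too. What is shaped like the part that bears jar_yellow_centre but black is not meant. Leave any pink look-alike of the part that bears jar_green_centre alone.

How it is judged:
By the outcome, as a careful person would: the job done as asked, in the order asked, and still so for the second after the job is handed in, with the robot touching nothing.
It also fails if it takes over 88 s, if anything falls off the work surface, if the arm or the gripper's body presses on something with over 40 N, if the wrist force passes 120 N, or if a joint passes its speed limit or range.

## Robot

A 6-joint arm with a two-finger parallel gripper is mounted at the origin on a cart in front of the work surface, level with it; the furniture and walls round the work are solid. World frame = base frame: x ahead of the robot, y to its left, z up, the work surface at z = 0. Lengths are in mm, angles in degrees, forces in N, time in s.
With the tool pointing down it reaches from about 300 to 850 mm from the base axis. Payload 4.2 kg.
Tool frame: the origin (TCP) lies midway between the tips of the shut fingers; the grasp point (between the pads) lies env.hold_point_z behind it (env.hold_point_z is the distance from the TCP to the grasp point, in mm); z points along the fingers, y is the line along which they close (so a half turn about z gives the same grasp; the last joint's range is limited). The gripper opens to 91 mm and grips with 3 to 60 N. Pads are 32 mm wide; open, the fingers measure 118 mm over their backs; the gripper's body (76 mm by 178 mm) begins 60 mm behind the grasp point.
Start: joints at [-66.005, 18.312, 89.639, -0, 72.044, -1.146], TCP at [244.296, -520.541, 213.976] pointing down, gripper open.
Joint ranges: [-177.97, 177.97], [-48.28, 115.42], [12.27, 149.76], [-77.06, 257.06], [2.81, 150.46], [-146.56, 146.56]. Speed limits (degrees/s): [147.25, 147.25, 180, 180, 180, 180].

## Interface

Orientations are given as [roll, pitch, yaw] about the fixed x, y, z axes, in that order (R = Rz(yaw) Ry(pitch) Rx(roll)).
In Python, from workcell import env, viewer, spotter gives the robot as it stands.
- The arm moves only by the tool apply_moves, never from a script. Its arguments are lists of equal length, an entry for each row: "delta_pos": the shift along the world's x, y, z normalised to -1 to 1, where 1 is 120 mm, a list of three; "rot": the turn, a rotation vector about the world's x, y, z normalised to -1 to 1, where 1 is 1.5 rad, a list of three; "hand": the opening, from 0 (shut) to 1 (fully open). A call has 1 to 10 rows; each row is the pose to reach, as a shift and turn from the pose commanded when the call began; what a row does not reach only later rows make up. A row lasts 1/12 s, in which the tool goes at most 41.7 mm and 7.16 degrees, less where a joint would pass 70% of its speed; a pose out of reach is approached as far as the arm can. A call with a number of a shift or a turn outside -1 to 1 is refused whole. A call with a gripper value outside its range is refused whole. The fingers move at their own pace and stop on an object; "newtons" is the grip in N (left out, the last holds). Time passes only in rows, so rows that repeat a pose let the fingers close. It gives the time, the measured TCP pose, the force, the opening and the grip force at its end, in the units of the state.
- env.state(): the state, without advancing time (a new reading comes with each control period).
- viewer.grab_frame(name): name is "side" or "top" or "wrist"; returns a dict with "pixels" (480x640x3 uint8, red, green, blue), "camera_matrix" (3x3 intrinsics, pixels), "R" (3x3) and "t" (3): a world point X has camera coordinates R X + t; the wrist camera has in their place "mount" (4x4, takes a point from camera to tool coordinates, whose origin is the TCP and whose axes are the flange's). Camera axes: x right, y down, z forward; pixel columns grow to the right and rows downward; lengths in mm; the calibration is good to about 2 mm. The wrist camera is an equidistant fisheye: a pixel r from the principal point sees the ray r / f radians off the axis. A picture is of the moment at which its call begins: read the wrist's pose just before it. There is no depth.
- env.job_done(): hands the job in; it is judged then, once.
Trained networks look in a picture, given as the dict that the camera call returned (one of the last four; its "shot" number tells which), for a name from the list of things; names that differ only in an ending like _2 or _b are one class to them, and where a whole thing is asked for, a point or a joint stands for the part that bears it (a point fixed in the world has none). Each returns a list of dicts, best first, with "score" (0 to 1); they miss things now and then, are a little off and sometimes report something else, mostly with a low value. They report only what shows in the picture. A call takes as long as a camera call. They do not tell look-alikes from the thing itself.
- spotter.trace(picture, query): "mask" (480x640 bool, what is visible of it) and "box" ([centre column, centre row, width, height] in pixels, round what is visible of it).
- spotter.landmark_of(picture, query): "position" ([column, row] in pixels: a listed point, or the origin of a listed thing).
The state is a dict: "time_s": time; "qpos": joint angles; "qvel": joint speeds; "effort": joint torques, N m; "ee_pos": TCP position; "ee_rot": TCP orientation; "force": force on the tool from outside, world axes, zero at the start; "torque": the same for the moment, N m; "gripper_width": finger opening in mm; "gripper_force": force on a finger pad.
Only numpy, scipy, OpenCV 4.12 (cv2) and the standard library are available. Lean on these libraries where they do the work, as an engineer would, in place of code of your own. Each camera call takes 0.05 s, during which the arm holds its last target. There are 200 camera calls.

## Working session

There is one attempt and no reset: what is moved stays moved. The work goes in short steps, Python scripts to look and compute and a tool call to move; the robot and the scene stay as the last step left them, time stands still between calls to the robot, and variables do not carry over. Pictures are saved under pics/ and viewed, at most 14 in all, crops included, and the job is handed in when it is done.

Besides the shell and the picture viewer there is one more tool, called after ">>>" by a JSON object that holds its "fn" and its "kwargs". apply_moves: Moves the arm, as the interface text tells. Its arguments: {"type":"object","properties":{"delta_pos":{"type":"array"},"rot":{"type":"array"},"hand":{"type":"array"},"newtons":{"type":"number"}},"required":["delta_pos","rot","hand"]}

```bash
mkdir -p pics; ls; cat > h.py <<'E'
import numpy as np, cv2
from workcell import env, viewer, spotter
def ray(p,uv):
    K=np.array(p["camera_matrix"]);d=np.linalg.inv(K)@[uv[0],uv[1],1];R=np.array(p["R"]);t=np.array(p["t"])
    return -R.T@t, R.T@d
def atz(p,uv,z):
    c,d=ray(p,uv); return c+d*(z-c[2])/d[2]
def proj(p,X):
    q=np.array(p["camera_matrix"])@(np.array(p["R"])@np.array(X,float)+np.array(p["t"]));return q[:2]/q[2]
def save(p,n): cv2.imwrite(f"pics/{n}.png",cv2.cvtColor(p["pixels"],cv2.COLOR_RGB2BGR))
E
python3 - <<'E'
from h import *
print(env.hold_point_z, env.state())
N=["wood_rack","metal_rack"]+[f"jar_{c}_centre" for c in "red blue green yellow".split()]+[f"tag_{c}" for c in "red blue green yellow".split()]
H=dict(jar=51,tag=18,woo=0,met=0)
for v in ("top","side"):
    p=viewer.grab_frame(v); save(p,v+"0"); print(v, -np.array(p["R"]).T@p["t"])
    for n in N:
        for r in spotter.landmark_of(p,n)[:3]: print(n,round(r["score"],2),np.round(r["position"],1),np.round(atz(p,r["position"],H[n[:3]])[:2],1))
E
```

```text
pics
18.8 {'time_s': 0.0, 'qpos': array([-6.60047124e+01,  1.83527746e+01,  8.97062659e+01, -3.84402812e-04,
        7.20436497e+01, -1.14598553e+00]), 'qvel': array([-0.0372317 ,  0.07393216, -0.07386365, -0.02018946,  0.01069316,
       -0.03272428]), 'effort': array([ 3.43945776e-04, -4.12458909e+01, -2.31972939e+01,  7.25466921e-02,
        4.58172010e-02, -1.67123826e-04]), 'ee_pos': array([ 244.08334729, -520.06776373,  213.10986797]), 'ee_rot': array([-1.79897323e+02, -1.68839916e-03,  2.51413905e+01]), 'force': array([-0.04843959, -0.18636358,  0.14643404]), 'torque': array([0.05689714, 0.03564272, 0.05461424]), 'gripper_force': 0.0, 'gripper_width': 91.04499967782118}
top [ 350.80814579  251.18250464 1395.33160032]
wood_rack 0.88 [409.8 207.1] [572.   83.6]
metal_rack 0.83 [369.4 267.3] [432.3 175.6]
jar_red_centre 0.59 [460.4 197.4] [587.2 -22.8]
jar_blue_centre 0.7 [391.2 198.5] [582.7 131.1]
jar_green_centre 0.89 [225.2 183.3] [612.1 499.8]
jar_green_centre 0.83 [352.  198.7] [581.1 218. ]
jar_green_centre 0.47 [353.6 220.8] [531.8 214. ]
jar_yellow_centre 0.79 [249.3 209
[... 188 characters left out ...]
08.3]
tag_yellow 0.74 [422.  222.3] [534.7  58.1]
side [ 550.4554347  -616.48005621  613.76012192]
wood_rack 0.57 [366.5 314.6] [570.5  93.2]
metal_rack 0.92 [298.4 284.4] [437.6 168.3]
jar_red_centre 0.84 [375.5 339.8] [583.9 -23.4]
jar_red_centre 0.45 [349.7 266.7] [535. 166.]
jar_blue_centre 0.61 [380.2 278.9] [591.6 134.1]
jar_green_centre 0.96 [374.3 253.3] [580.4 215.2]
jar_green_centre 0.95 [388.2 193.9] [611.2 466.1]
jar_yellow_centre 0.82 [376.3 305. ] [584.8  60.3]
jar_yellow_centre 0.73 [362.6 204.8] [552.8 407. ]
tag_red 0.52 [346.5 356.1] [540.3 -29.9]
tag_blue 0.57 [350.3 289.7] [538.6 139.2]
tag_green 0.63 [349.1 267.9] [533.1 207.8]
tag_yellow 0.65 [349.2 317.9] [540.3  60.8]
```

View pics/top0.png

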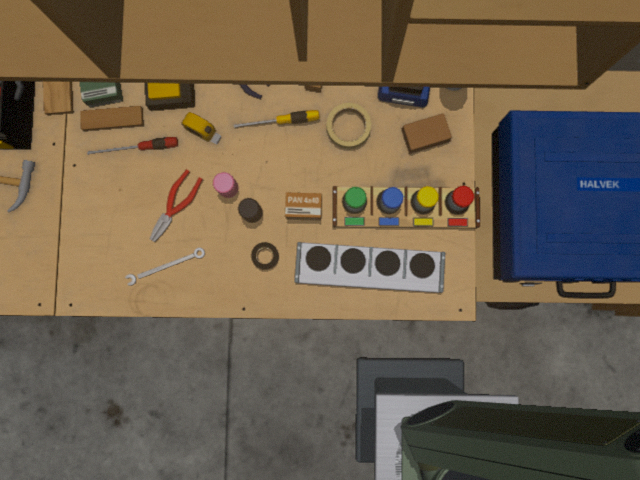

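View pics/side0.png

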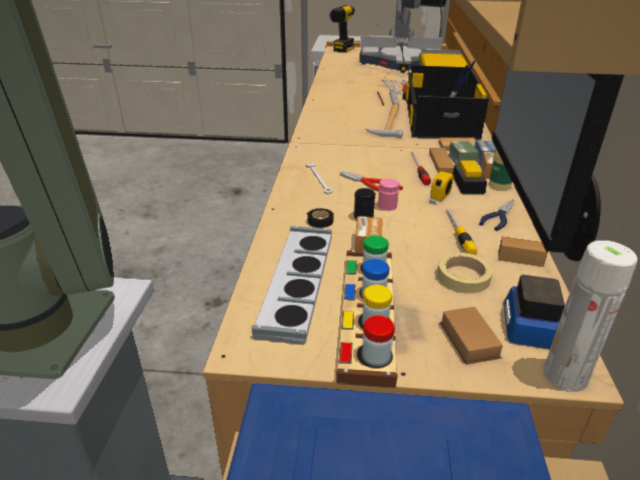

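The top picture shows the wooden rack with green (354,199), blue (391,199), yellow (427,200) and red (462,197) jars, and matching tags at row 221. The empty metal rack is in front, with discs from (318,258) to (422,265).

There are two candidates for each of two colours:
- **Green:** (354,199) or the pink jar at (225,184). The first has a green lid and stands in the rack, so it is the one meant.
- **Yellow:** (427,200) or the black jar at (250,209). The first has a yellow lid and stands in the rack, so it is the one meant.

The pink and black jars stay put. I'll confirm this in a crop and refine the positions.

```bash
python3 - <<'E'
from h import *
from scipy.optimize import least_squares
t=viewer.grab_frame("top"); s=viewer.grab_frame("side")
def tri(a,b):
    c1,d1=ray(t,a);c2,d2=ray(s,b);A=np.c_[d1,-d2];k=np.linalg.lstsq(A,c2-c1,rcond=None)[0]
    P,Q=c1+d1*k[0],c2+d2*k[1];return np.round((P+Q)/2),np.round(np.linalg.norm(P-Q),1)
print("case near-left", tri((497,280),(240,400)), "far-left",tri((512,113),(530,390)))
# discs
def discs(p,box,z):
    g=cv2.cvtColor(p["pixels"],cv2.COLOR_RGB2GRAY);x0,y0,x1,y1=box
    m=np.zeros_like(g);m[y0:y1,x0:x1]=(g[y0:y1,x0:x1]<60)
    n,_,st,ce=cv2.connectedComponentsWithStats(m)
    return sorted([tuple(np.round(atz(p,ce[i],z)[:2],1))+(int(st[i,4]),) for i in range(1,n) if st[i,4]>150],key=lambda a:-a[1])
print(discs(t,(303,243,440,290),18)); print(discs(s,(262,228,330,332),18))
hsv=lambda p:cv2.cvtColor(p["pixels"],cv2.COLOR_RGB2HSV)
H=dict(green=(50,85),blue=(98,125),yellow=(22,36),red=(172,6))
for c,(a,b) in H.items():
    o=[]
    for p,bx in ((t,(335,180,478,214)),(s,(358,235,400,345))):
        h=hsv(p);hh=h[...,0];m=((hh>=a)&(hh<=b)) if a<b else ((hh>=a)|(hh<=b))
        m=(m&(h[...,1]>120)&(h[...,2]>60)).astype(np.uint8);k=np.zeros_like(m);x0,y0,x1,y1=bx;k[y0:y1,x0:x1]=m[y0:y1,x0:x1]
        n,_,st,ce=cv2.connectedComponentsWithStats(k);i=1+st[1:,4].argmax()
        o+=[np.round(ce[i]),st[i],np.round(atz(p,ce[i],80 if p is t else 76)[:2],1)]
    print(c,*o)
cv2.imwrite("pics/c0.png",cv2.resize(cv2.cvtColor(t["pixels"][160:300,205:485],cv2.COLOR_RGB2BGR),None,fx=2.85,fy=2.85,interpolation=cv2.INTER_CUBIC))
E
```

```text
case near-left (array([ 398., -117.,    3.]), np.float64(18.7)) far-left (array([ 778., -133.,   83.]), np.float64(13.1))
[(np.float64(451.0), np.float64(292.3), 438), (np.float64(446.5), np.float64(214.3), 437), (np.float64(442.2), np.float64(136.6), 440), (np.float64(437.9), np.float64(58.8), 439)]
[(np.float64(451.7), np.float64(289.7), 253), (np.float64(447.5), np.float64(212.4), 315), (np.float64(443.2), np.float64(134.8), 387), (np.float64(439.2), np.float64(57.0), 489)]
green [355. 197.] [345 187  21  21 327] [580.3 211.9] [375. 244.] [363 235  25  19 370] [580.8 208.8]
blue [392. 197.] [382 187  21  21 323] [580.3 131.6] [375. 269.] [362 259  27  21 459] [580.9 128.9]
yellow [427. 196.] [416 186  23  22 393] [583.2  55.4] [377. 296.] [362 285  31  24 591] [584.5  52.6]
red [462. 196.] [452 185  22  23 370] [584.9 -21.3] [378. 328.] [362 315  33  28 698] [586.7 -24.4]
```

View pics/c0.png

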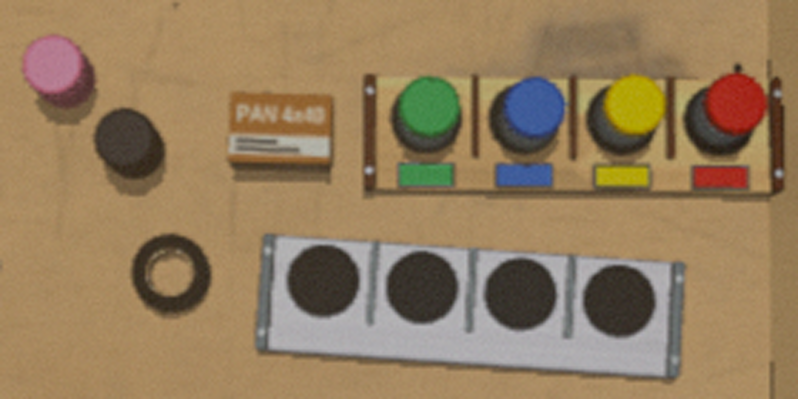

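The crop confirms it: the real lids are the green, blue, yellow and red ones on the wooden rack. The pink (60,70) and black (130,143) jars stand apart on the left. I'll go in close to the robot to clear the blue case, and turn the tool to yaw 90 so the fingers close along x.

>>> {"fn": "apply_moves", "kwargs": {"delta_pos": [[0.2, 0.5, 0.2], [0.4, 1, 0.4], [0.4, 1, 0.4], [0.4, 1, 0.4]], "rot": [[0, 0, 0.08], [0, 0, 0.151], [0, 0, 0.151], [0, 0, 0.151]], "hand": [1, 1, 1, 1]}}

```text
time_s: 1.53
ee_pos: [293.7, -397.2, 264.3]
ee_rot: [179.9, -0.1, 38.2]
force: [-0.3, -0.3, 0.1]
gripper_width: 91.2
gripper_force: 0.0
```

>>> {"fn": "apply_moves", "kwargs": {"delta_pos": [[0.3, 1, 0], [0.3, 1, 0], [0.3, 1, 0], [0.3, 1, 0]], "rot": [[0, 0, 0.151], [0, 0, 0.151], [0, 0, 0.151], [0, 0, 0.151]], "hand": [1, 1, 1, 1]}}

```text
time_s: 1.87
ee_pos: [329.1, -275.0, 262.2]
ee_rot: [-179.9, -0.2, 51.4]
force: [-0.4, -0.2, -0.9]
gripper_width: 91.5
gripper_force: 0.0
```

>>> {"fn": "apply_moves", "kwargs": {"delta_pos": [[0, 1, 0], [0, 1, 0], [0, 1, 0], [0, 1, 0]], "rot": [[0, 0, 0.151], [0, 0, 0.151], [0, 0, 0.151], [0, 0, 0.151]], "hand": [1, 1, 1, 1]}}

```text
time_s: 2.2
ee_pos: [327.5, -156.1, 262.0]
ee_rot: [-179.9, -0.1, 64.4]
force: [-0.9, 0.4, 0.3]
gripper_width: 91.3
gripper_force: 0.0
```

>>> {"fn": "apply_moves", "kwargs": {"delta_pos": [[0, 1, 0], [0, 1, 0], [0, 1, 0], [0, 1, 0]], "rot": [[0, 0, 0.151], [0, 0, 0.151], [0, 0, 0.151], [0, 0, 0.151]], "hand": [1, 1, 1, 1]}}

```text
time_s: 2.53
ee_pos: [328.3, -36.2, 262.2]
ee_rot: [180.0, -0.2, 77.5]
force: [-0.7, -0.8, -0.9]
gripper_width: 91.3
gripper_force: 0.0
```

>>> {"fn": "apply_moves", "kwargs": {"delta_pos": [[0.5, 1, 0], [0.5, 1, 0], [0.5, 1, 0], [0.5, 1, 0]], "rot": [[0, 0, 0.151], [0, 0, 0.151], [0, 0, 0.151], [0, 0, 0.151]], "hand": [1, 1, 1, 1]}}

```text
time_s: 2.87
ee_pos: [391.6, 82.7, 262.0]
ee_rot: [179.9, -0.1, 90.2]
force: [0.9, 0.2, 0.1]
gripper_width: 91.1
gripper_force: 0.0
```

>>> {"fn": "apply_moves", "kwargs": {"delta_pos": [[0.9, 0.6, -0.4], [0.9, 0.6, -0.4], [0.9, 0.6, -0.4], [0.9, 0.6, -0.4], [0.9, 0.6, -0.4]], "rot": [[0, 0, 0], [0, 0, 0], [0, 0, 0], [0, 0, 0], [0, 0, 0]], "hand": [1, 1, 1, 1, 1]}}

```text
time_s: 3.28
ee_pos: [498.5, 151.3, 211.5]
ee_rot: [-179.8, 0.1, 90.0]
force: [-0.4, -0.0, 0.8]
gripper_width: 91.2
gripper_force: 0.0
```

```bash
cat >> h.py <<'E'
from scipy.spatial.transform import Rotation as Ro
def wpts(p,st,uv,z):
    K=np.array(p["camera_matrix"]);x=(np.array(uv)-[K[0,2],K[1,2]])/[K[0,0],K[1,1]];r=np.linalg.norm(x)
    d=np.r_[np.sin(r)*x/r,np.cos(r)];M=np.array(p["mount"]);R=Ro.from_euler("xyz",st["ee_rot"],degrees=True).as_matrix()
    c=R@M[:3,3]+st["ee_pos"];d=R@M[:3,:3]@d;return c+d*(z-c[2])/d[2]
def look(n,names):
    st=env.state();p=viewer.grab_frame("wrist");save(p,n)
    for q in names:
        for r in spotter.landmark_of(p,q)[:3]: print(q,round(r["score"],2),np.round(r["position"]),np.round(wpts(p,st,r["position"],51 if q[0]=="j" else 18 if q[0]=="t" else 0)[:2],1))
    return st,p
E
python3 - <<'E'
from h import *
print(env.state()["ee_pos"])
look("w0",[f"{a}_{c}{b}" for a,b in (("jar","_centre"),("tag","")) for c in "green blue yellow red".split()]+["wood_rack","metal_rack"])
E
```

```text
[498.49680372 151.26945193 211.51841965]
jar_green_centre 0.58 [409. 156.] [579.5 216.6]
jar_blue_centre 0.82 [404. 251.] [578.6 127.4]
tag_green 0.57 [358. 160.] [537.  210.7]
tag_blue 0.59 [356. 236.] [535.8 134.8]
tag_yellow 0.76 [356. 306.] [538.4  57.7]
tag_yellow 0.61 [355. 234.] [535.2 137. ]
tag_red 0.59 [357. 238.] [537.4 132.5]
tag_red 0.54 [351. 370.] [535.9 -24.8]
wood_rack 0.59 [389. 268.] [575.2  94.1]
metal_rack 0.59 [254. 189.] [431.1 180.3]
```

View pics/w0.png

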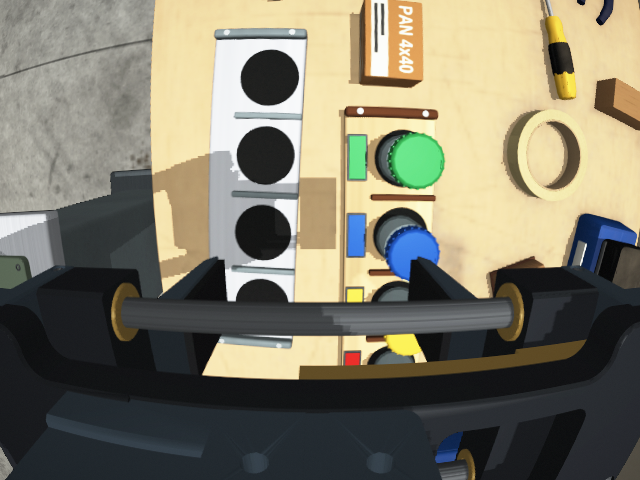

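The wrist view shows the green lid at (416,160), the blue lid at (412,252), and the metal bay discs at (269,77), (265,155), (263,232) and (262,300). I'll measure these accurately by colour.

```bash
cat >> h.py <<'E'
def blob(p,st,m,box,z,amin=300):
    k=np.zeros(m.shape,np.uint8);x0,y0,x1,y1=box;k[y0:y1,x0:x1]=m[y0:y1,x0:x1]
    k=cv2.morphologyEx(k,cv2.MORPH_CLOSE,np.ones((5,5)))
    cs,_=cv2.findContours(k,cv2.RETR_EXTERNAL,cv2.CHAIN_APPROX_NONE)
    for c in cs:
        if cv2.contourArea(c)>amin:
            # fit circle in world on plane z
            P=np.array([wpts(p,st,q[0],z)[:2] for q in c[::2]]);A=np.c_[2*P,np.ones(len(P))];s=np.linalg.lstsq(A,(P**2).sum(1),rcond=None)[0]
            rad=np.sqrt(s[2]+s[0]**2+s[1]**2);print(np.round(c.mean(0)[0]),"centre",np.round(s[:2],1),"r",np.round(rad,1),"mean",np.round(P.mean(0),1))
E
python3 - <<'E'
from h import *
st=env.state();p=viewer.grab_frame("wrist");h=cv2.cvtColor(p["pixels"],cv2.COLOR_RGB2HSV);g=cv2.cvtColor(p["pixels"],cv2.COLOR_RGB2GRAY)
print(st["ee_pos"])
H=h[...,0]
print("discs");blob(p,st,g<60,(225,45,303,264),18)
print("green");blob(p,st,(H>45)&(H<90)&(h[...,1]>110)&(h[...,2]>60),(370,120,460,200),84)
print("blue");blob(p,st,(H>98)&(H<125)&(h[...,1]>110)&(h[...,2]>60),(370,200,460,256),84)
for n,(a,b) in dict(tg=(45,90),tb=(98,125)).items():
    print(n);blob(p,st,(H>a)&(H<b)&(h[...,1]>90)&(h[...,2]>60),(335,120,370,270),21)
E
```

```text
[496.09674949 151.2260043  214.52905123]
discs
[265. 232.] centre [441.7 138.1] r 28.0 mean [442.  138.4]
[268. 155.] centre [446.1 216. ] r 27.9 mean [446.3 216.4]
[271.  77.] centre [450.3 294.3] r 27.9 mean [450.2 294.6]
green
[417. 160.] centre [578.2 213.6] r 23.3 mean [577.9 213.9]
blue
[413. 243.] centre [578.1 141.9] r 19.2 mean [577.8 142.9]
tg
[359. 157.] centre [535.9 214. ] r 16.3 mean [535.9 214. ]
tb
[358. 235.] centre [536.2 135.9] r 16.6 mean [536.2 136. ]
```

>>> {"fn": "apply_moves", "kwargs": {"delta_pos": [[0.35, 0.25, -0.25], [0.69, 0.508, -0.53], [0.69, 0.508, -0.53], [0.69, 0.508, -0.53], [0.69, 0.508, -0.53]], "rot": [[0, 0, 0], [0, 0, 0], [0, 0, 0], [0, 0, 0], [0, 0, 0]], "hand": [1, 1, 1, 1, 1]}}

```text
time_s: 4.3
ee_pos: [578.8, 212.8, 148.0]
ee_rot: [-179.8, 0.1, 90.1]
force: [-0.7, -0.4, 0.2]
gripper_width: 91.3
gripper_force: 0.0
```

>>> {"fn": "apply_moves", "kwargs": {"delta_pos": [[0, 0, -0.2], [0, 0, -0.45], [0, 0, -0.7], [0, 0, -0.9], [0, 0, -0.985], [0, 0, -0.985], [0, 0, -0.985]], "rot": [[0, 0, 0], [0, 0, 0], [0, 0, 0], [0, 0, 0], [0, 0, 0], [0, 0, 0], [0, 0, 0]], "hand": [1, 1, 1, 1, 1, 1, 1]}}

```text
time_s: 4.88
ee_pos: [579.5, 212.3, 33.6]
ee_rot: [179.9, -0.0, 90.0]
force: [0.8, 0.9, 0.8]
gripper_width: 91.2
gripper_force: 0.0
```

>>> {"fn": "apply_moves", "kwargs": {"delta_pos": [[0, 0, 0], [0, 0, 0], [0, 0, 0], [0, 0, 0], [0, 0, 0], [0, 0, 0], [0, 0, 0], [0, 0, 0]], "rot": [[0, 0, 0], [0, 0, 0], [0, 0, 0], [0, 0, 0], [0, 0, 0], [0, 0, 0], [0, 0, 0], [0, 0, 0]], "hand": [0.7, 0.6, 0.52, 0.45, 0.4, 0.4, 0.4, 0.4], "newtons": 15}}

```text
time_s: 5.55
ee_pos: [579.6, 212.5, 32.4]
ee_rot: [179.9, -0.0, 90.0]
force: [0.2, -0.1, 1.6]
gripper_width: 47.7
gripper_force: 15.0
```

>>> {"fn": "apply_moves", "kwargs": {"delta_pos": [[0, 0, 0.08], [0, 0, 0.25], [0, 0, 0.5], [0, 0, 0.72], [0, 0, 0.82], [0, 0, 0.82]], "rot": [[0, 0, 0], [0, 0, 0], [0, 0, 0], [0, 0, 0], [0, 0, 0], [0, 0, 0]], "hand": [0.4, 0.4, 0.4, 0.4, 0.4, 0.4], "newtons": 18}}

```text
time_s: 6.05
ee_pos: [580.8, 213.1, 134.5]
ee_rot: [179.6, -0.1, 90.0]
force: [0.9, -0.5, -1.5]
gripper_width: 47.9
gripper_force: 18.0
```

>>> {"fn": "apply_moves", "kwargs": {"delta_pos": [[-0.08, -0.08, 0], [-0.22, -0.24, 0], [-0.4, -0.44, 0], [-0.6, -0.65, 0]], "rot": [[0, 0, 0], [0, 0, 0], [0, 0, 0], [0, 0, 0]], "hand": [0.4, 0.4, 0.4, 0.4]}}

```text
time_s: 6.38
ee_pos: [505.5, 133.8, 129.0]
ee_rot: [-179.9, 0.0, 90.1]
force: [-0.1, -0.6, -1.7]
gripper_width: 47.8
gripper_force: 18.0
```

>>> {"fn": "apply_moves", "kwargs": {"delta_pos": [[-0.2, -0.21, 0], [-0.37, -0.41, 0], [-0.5, -0.55, 0], [-0.5775, -0.6275, 0], [-0.5775, -0.6275, 0], [-0.5775, -0.6275, 0]], "rot": [[0, 0, 0], [0, 0, 0], [0, 0, 0], [0, 0, 0], [0, 0, 0], [0, 0, 0]], "hand": [0.4, 0.4, 0.4, 0.4, 0.4, 0.4]}}

```text
time_s: 6.88
ee_pos: [437.9, 59.2, 130.4]
ee_rot: [180.0, -0.0, 90.0]
force: [0.5, 0.2, -1.8]
gripper_width: 48.2
gripper_force: 18.0
```

>>> {"fn": "apply_moves", "kwargs": {"delta_pos": [[0, 0, -0.1], [0, 0, -0.3], [0, 0, -0.52], [0, 0, -0.68], [0, 0, -0.76], [0, 0, -0.79], [0, 0, -0.79], [0, 0, -0.8], [0, 0, -0.81], [0, 0, -0.81]], "rot": [[0, 0, 0], [0, 0, 0], [0, 0, 0], [0, 0, 0], [0, 0, 0], [0, 0, 0], [0, 0, 0], [0, 0, 0], [0, 0, 0], [0, 0, 0]], "hand": [0.4, 0.4, 0.4, 0.4, 0.4, 0.4, 0.4, 0.4, 0.4, 0.4]}}

```text
time_s: 7.72
ee_pos: [438.5, 59.3, 33.9]
ee_rot: [179.9, -0.0, 90.0]
force: [0.2, -0.4, -2.0]
gripper_width: 47.9
gripper_force: 18.0
```

>>> {"fn": "apply_moves", "kwargs": {"delta_pos": [[0, 0, -0.004], [0, 0, -0.008], [0, 0, -0.012], [0, 0, -0.015], [0, 0, -0.015]], "rot": [[0, 0, 0], [0, 0, 0], [0, 0, 0], [0, 0, 0], [0, 0, 0]], "hand": [0.4, 0.4, 0.4, 0.4, 0.4]}}

```text
time_s: 8.13
ee_pos: [438.1, 59.1, 32.3]
ee_rot: [179.9, -0.0, 90.0]
force: [-1.8, -0.4, 4.8]
gripper_width: 47.5
gripper_force: 18.0
```

```bash
python3 - <<'E'
from h import *
st=env.state();print(st["ee_pos"],st["force"])
for v in("top","side"):
    p=viewer.grab_frame(v);save(p,v+"1")
    for X in [(438.2,57.9,84)]: print(v,proj(p,X))
    for r in spotter.landmark_of(p,"jar_green_centre")[:3]: print(round(r["score"],2),np.round(r["position"]),np.round(atz(p,r["position"],51)[:2],1))
E
```

```text
[438.06525715  59.123926    32.33880616] [-1.75608234 -0.37256521  4.82052527]
top [426.47984234 262.95523985]
0.7 [390. 198.] [582.7 133.9]
0.6 [223. 185.] [608.7 505.1]
side [289.33619346 284.9523763 ]
0.89 [386. 195.] [605.5 459.5]
0.74 [291. 299.] [439.3  60.5]
```

>>> {"fn": "apply_moves", "kwargs": {"delta_pos": [[0, 0, 0], [0, 0, 0], [0, 0, 0], [0, 0, 0], [0, 0, 0], [0, 0, 0]], "rot": [[0, 0, 0], [0, 0, 0], [0, 0, 0], [0, 0, 0], [0, 0, 0], [0, 0, 0]], "hand": [0.55, 0.6, 0.7, 0.85, 1, 1]}}

```text
time_s: 8.83
ee_pos: [437.8, 59.1, 31.5]
ee_rot: [180.0, 0.0, 90.0]
force: [-0.2, -0.1, -0.4]
gripper_width: 78.2
gripper_force: 0.0
```

>>> {"fn": "apply_moves", "kwargs": {"delta_pos": [[0, 0, 0.1], [0, 0, 0.35], [0, 0, 0.68], [0, 0, 0.985], [0, 0, 0.985]], "rot": [[0, 0, 0], [0, 0, 0], [0, 0, 0], [0, 0, 0], [0, 0, 0]], "hand": [1, 1, 1, 1, 1]}}

```text
time_s: 9.25
ee_pos: [442.4, 59.7, 156.2]
ee_rot: [179.2, -0.1, 90.0]
force: [0.5, 0.6, 0.1]
gripper_width: 91.2
gripper_force: 0.0
```

>>> {"fn": "apply_moves", "kwargs": {"delta_pos": [[0.3, 0.15, 0], [0.6, 0.3, 0], [0.6, 0.3, 0], [0.6, 0.3, 0]], "rot": [[0, 0, 0], [0, 0, 0], [0, 0, 0], [0, 0, 0]], "hand": [1, 1, 1, 1]}}

```text
time_s: 9.58
ee_pos: [510.8, 95.7, 148.8]
ee_rot: [-180.0, 0.0, 90.1]
force: [0.1, -0.5, -0.3]
gripper_width: 91.4
gripper_force: 0.0
```

```bash
python3 - <<'E'
from h import *
st=env.state();print(st["ee_pos"]);p=viewer.grab_frame("wrist");save(p,"w1")
t=viewer.grab_frame("top");save(t,"top2")
h=cv2.cvtColor(p["pixels"],cv2.COLOR_RGB2HSV);H=h[...,0]
print("blue");blob(p,st,(H>98)&(H<125)&(h[...,1]>110)&(h[...,2]>60),(350,60,520,300),84)
for r in spotter.landmark_of(t,"jar_green_centre")[:3]: print(round(r["score"],2),np.round(r["position"]),np.round(atz(t,r["position"],51)[:2],1))
cv2.imwrite("pics/m1.png",np.hstack([cv2.resize(cv2.imread("pics/w1.png"),(400,300)),cv2.resize(cv2.imread("pics/top2.png")[170:305,290:470],(400,300))]))
E
```

```text
[510.78945369  95.72426936 148.77544043]
blue
[421. 199.] centre [578.3 133.5] r 23.6 mean [578.1 134. ]
[355. 186.] centre [533.7 141.5] r 11.0 mean [533.5 141.7]
0.91 [226. 182.] [614.4 497.7]
0.46 [422. 265.] [435.3  63.8]
```

View pics/m1.png

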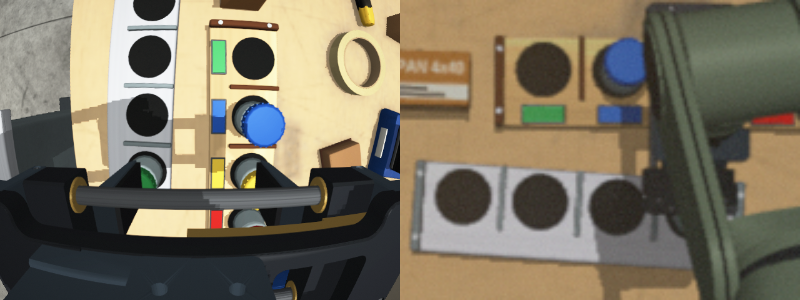

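The green jar stands in the rightmost metal bay, at (150,170) in the left half, and the blue jar at (262,123) is untouched. Blue comes next.

>>> {"fn": "apply_moves", "kwargs": {"delta_pos": [[0.3, 0.15, 0], [0.5, 0.27, 0], [0.579, 0.31, 0], [0.579, 0.31, 0], [0.579, 0.31, 0]], "rot": [[0, 0, 0], [0, 0, 0], [0, 0, 0], [0, 0, 0], [0, 0, 0]], "hand": [1, 1, 1, 1, 1]}}

```text
time_s: 10.15
ee_pos: [577.9, 131.7, 149.4]
ee_rot: [-179.9, 0.0, 90.0]
force: [0.4, -0.5, 0.3]
gripper_width: 91.3
gripper_force: 0.0
```

>>> {"fn": "apply_moves", "kwargs": {"delta_pos": [[0, 0, -0.2], [0, 0, -0.45], [0, 0, -0.7], [0, 0, -0.9], [0, 0, -0.98], [0, 0, -0.98], [0, 0, -0.98]], "rot": [[0, 0, 0], [0, 0, 0], [0, 0, 0], [0, 0, 0], [0, 0, 0], [0, 0, 0], [0, 0, 0]], "hand": [1, 1, 1, 1, 1, 1, 1]}}

```text
time_s: 10.73
ee_pos: [578.9, 131.9, 32.9]
ee_rot: [180.0, 0.0, 90.0]
force: [1.3, 0.7, 1.2]
gripper_width: 91.3
gripper_force: 0.0
```

>>> {"fn": "apply_moves", "kwargs": {"delta_pos": [[0, 0, 0], [0, 0, 0], [0, 0, 0], [0, 0, 0], [0, 0, 0], [0, 0, 0], [0, 0, 0], [0, 0, 0]], "rot": [[0, 0, 0], [0, 0, 0], [0, 0, 0], [0, 0, 0], [0, 0, 0], [0, 0, 0], [0, 0, 0], [0, 0, 0]], "hand": [0.7, 0.6, 0.52, 0.45, 0.4, 0.4, 0.4, 0.4]}}

```text
time_s: 11.4
ee_pos: [579.6, 132.4, 32.4]
ee_rot: [179.9, -0.0, 90.0]
force: [0.6, -0.1, 1.7]
gripper_width: 47.4
gripper_force: 18.0
```

>>> {"fn": "apply_moves", "kwargs": {"delta_pos": [[0, 0, 0.08], [0, 0, 0.25], [0, 0, 0.5], [0, 0, 0.72], [0, 0, 0.82], [0, 0, 0.82]], "rot": [[0, 0, 0], [0, 0, 0], [0, 0, 0], [0, 0, 0], [0, 0, 0], [0, 0, 0]], "hand": [0.4, 0.4, 0.4, 0.4, 0.4, 0.4]}}

```text
time_s: 11.9
ee_pos: [581.3, 132.7, 134.5]
ee_rot: [179.6, -0.1, 90.0]
force: [0.4, 0.2, -1.9]
gripper_width: 47.7
gripper_force: 18.0
```

>>> {"fn": "apply_moves", "kwargs": {"delta_pos": [[-0.08, 0.0, 0], [-0.22, 0.01, 0], [-0.4, 0.015, 0], [-0.6, 0.02, 0]], "rot": [[0, 0, 0], [0, 0, 0], [0, 0, 0], [0, 0, 0]], "hand": [0.4, 0.4, 0.4, 0.4]}}

```text
time_s: 12.23
ee_pos: [504.7, 134.3, 128.5]
ee_rot: [-179.8, 0.1, 90.0]
force: [0.0, -0.2, -0.7]
gripper_width: 47.3
gripper_force: 18.0
```

>>> {"fn": "apply_moves", "kwargs": {"delta_pos": [[-0.2, 0.01, 0], [-0.37, 0.018, 0], [-0.48, 0.018, 0], [-0.544, 0.018, 0], [-0.544, 0.018, 0], [-0.544, 0.018, 0]], "rot": [[0, 0, 0], [0, 0, 0], [0, 0, 0], [0, 0, 0], [0, 0, 0], [0, 0, 0]], "hand": [0.4, 0.4, 0.4, 0.4, 0.4, 0.4]}}

```text
time_s: 12.73
ee_pos: [441.7, 136.8, 130.1]
ee_rot: [-180.0, 0.0, 90.0]
force: [0.2, 0.2, -1.7]
gripper_width: 47.3
gripper_force: 18.0
```

>>> {"fn": "apply_moves", "kwargs": {"delta_pos": [[0, 0, -0.1], [0, 0, -0.3], [0, 0, -0.52], [0, 0, -0.68], [0, 0, -0.76], [0, 0, -0.79], [0, 0, -0.79], [0, 0, -0.8], [0, 0, -0.81], [0, 0, -0.81]], "rot": [[0, 0, 0], [0, 0, 0], [0, 0, 0], [0, 0, 0], [0, 0, 0], [0, 0, 0], [0, 0, 0], [0, 0, 0], [0, 0, 0], [0, 0, 0]], "hand": [0.4, 0.4, 0.4, 0.4, 0.4, 0.4, 0.4, 0.4, 0.4, 0.4]}}

```text
time_s: 13.57
ee_pos: [442.7, 137.0, 33.9]
ee_rot: [179.9, -0.0, 90.0]
force: [-0.5, 0.6, -0.6]
gripper_width: 47.7
gripper_force: 18.0
```

>>> {"fn": "apply_moves", "kwargs": {"delta_pos": [[0, 0, -0.004], [0, 0, -0.008], [0, 0, -0.012], [0, 0, -0.015], [0, 0, -0.015]], "rot": [[0, 0, 0], [0, 0, 0], [0, 0, 0], [0, 0, 0], [0, 0, 0]], "hand": [0.4, 0.4, 0.4, 0.4, 0.4]}}

```text
time_s: 13.98
ee_pos: [442.2, 137.0, 32.3]
ee_rot: [180.0, -0.0, 90.0]
force: [-0.9, -0.1, 5.9]
gripper_width: 47.4
gripper_force: 18.0
```

>>> {"fn": "apply_moves", "kwargs": {"delta_pos": [[0, 0, 0], [0, 0, 0], [0, 0, 0], [0, 0, 0], [0, 0, 0], [0, 0, 0]], "rot": [[0, 0, 0], [0, 0, 0], [0, 0, 0], [0, 0, 0], [0, 0, 0], [0, 0, 0]], "hand": [0.55, 0.6, 0.7, 0.85, 1, 1]}}

```text
time_s: 14.48
ee_pos: [442.0, 136.9, 31.5]
ee_rot: [-180.0, 0.0, 90.0]
force: [0.1, -0.2, 0.5]
gripper_width: 78.5
gripper_force: 0.0
```

>>> {"fn": "apply_moves", "kwargs": {"delta_pos": [[0, 0, 0.1], [0, 0, 0.35], [0, 0, 0.68], [0, 0, 0.985], [0, 0, 0.985]], "rot": [[0, 0, 0], [0, 0, 0], [0, 0, 0], [0, 0, 0], [0, 0, 0]], "hand": [1, 1, 1, 1, 1]}}

```text
time_s: 14.9
ee_pos: [446.4, 138.2, 156.3]
ee_rot: [179.2, -0.2, 90.0]
force: [1.3, 0.7, -0.4]
gripper_width: 91.1
gripper_force: 0.0
```

>>> {"fn": "apply_moves", "kwargs": {"delta_pos": [[0.3, -0.5, 0.1], [0.6, -0.98, 0.2], [0.6, -0.98, 0.2], [0.6, -0.98, 0.2], [0.6, -0.98, 0.2]], "rot": [[0, 0, 0], [0, 0, 0], [0, 0, 0], [0, 0, 0], [0, 0, 0]], "hand": [1, 1, 1, 1, 1]}}

```text
time_s: 15.32
ee_pos: [516.0, 16.7, 173.8]
ee_rot: [179.9, 0.0, 89.8]
force: [-0.2, 0.0, -0.2]
gripper_width: 91.4
gripper_force: 0.0
```

```bash
python3 - <<'E'
from h import *
viewer.grab_frame("side")
st=env.state();print(st["ee_pos"]);p=viewer.grab_frame("wrist");save(p,"w2")
h=cv2.cvtColor(p["pixels"],cv2.COLOR_RGB2HSV);H=h[...,0]
B=(200,30,520,300)
print("blue");blob(p,st,(H>98)&(H<125)&(h[...,1]>110)&(h[...,2]>60),B,84)
print("green");blob(p,st,(H>45)&(H<90)&(h[...,1]>110)&(h[...,2]>60),B,84)
print("yellow");blob(p,st,(H>22)&(H<36)&(h[...,1]>170)&(h[...,2]>60),B,84)
E
```

```text
[514.24146147  18.38519346 173.25731336]
blue
[343.  95.] centre [531.8 126.4] r 13.2 mean [531.5 126.4]
[222.  85.] centre [445.8 136.4] r 21.9 mean [445.6 136.3]
green
[219. 189.] centre [442.6  60.6] r 21.0 mean [442.5  60.8]
yellow
[343. 195.] centre [531.6  55.3] r 8.1 mean [531.7  55.6]
[411. 194.] centre [581.7  57.2] r 23.1 mean [581.1  57. ]
```

View pics/w2.png

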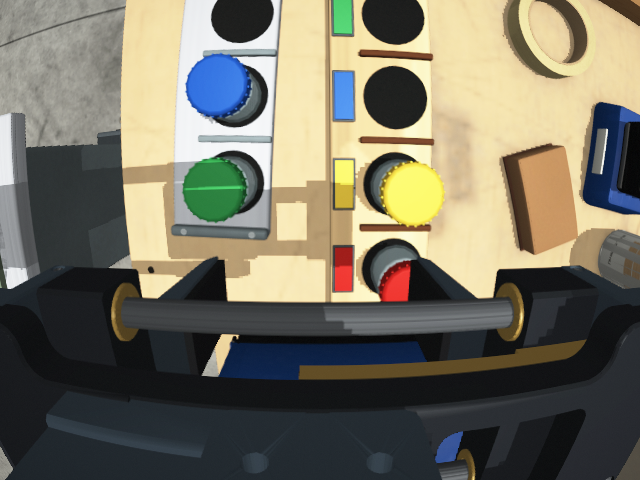

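Green (215,190) and blue (218,87) stand upright in the two right-hand metal bays. Yellow (412,194) is next.

>>> {"fn": "apply_moves", "kwargs": {"delta_pos": [[0.25, 0.15, -0.1], [0.5, 0.27, -0.2], [0.569, 0.306, -0.2], [0.569, 0.306, -0.2], [0.569, 0.306, -0.2]], "rot": [[0, 0, 0], [0, 0, 0], [0, 0, 0], [0, 0, 0], [0, 0, 0]], "hand": [1, 1, 1, 1, 1]}}

```text
time_s: 15.83
ee_pos: [580.8, 57.1, 149.1]
ee_rot: [-179.8, 0.0, 90.2]
force: [-1.5, -0.2, 1.6]
gripper_width: 91.2
gripper_force: 0.0
```

>>> {"fn": "apply_moves", "kwargs": {"delta_pos": [[0, 0, -0.2], [0, 0, -0.45], [0, 0, -0.7], [0, 0, -0.9], [0, 0, -0.98], [0, 0, -0.98], [0, 0, -0.98]], "rot": [[0, 0, 0], [0, 0, 0], [0, 0, 0], [0, 0, 0], [0, 0, 0], [0, 0, 0], [0, 0, 0]], "hand": [1, 1, 1, 1, 1, 1, 1]}}

```text
time_s: 16.42
ee_pos: [582.1, 56.0, 33.2]
ee_rot: [180.0, -0.0, 90.0]
force: [0.5, 0.4, -0.2]
gripper_width: 91.5
gripper_force: 0.0
```

>>> {"fn": "apply_moves", "kwargs": {"delta_pos": [[0, 0, 0], [0, 0, 0], [0, 0, 0], [0, 0, 0], [0, 0, 0], [0, 0, 0], [0, 0, 0], [0, 0, 0]], "rot": [[0, 0, 0], [0, 0, 0], [0, 0, 0], [0, 0, 0], [0, 0, 0], [0, 0, 0], [0, 0, 0], [0, 0, 0]], "hand": [0.7, 0.6, 0.52, 0.45, 0.4, 0.4, 0.4, 0.4]}}

```text
time_s: 17.08
ee_pos: [582.8, 56.0, 32.4]
ee_rot: [179.9, -0.0, 90.0]
force: [1.3, -0.0, 1.4]
gripper_width: 47.4
gripper_force: 18.0
```

>>> {"fn": "apply_moves", "kwargs": {"delta_pos": [[0, 0, 0.08], [0, 0, 0.25], [0, 0, 0.5], [0, 0, 0.72], [0, 0, 0.82], [0, 0, 0.82]], "rot": [[0, 0, 0], [0, 0, 0], [0, 0, 0], [0, 0, 0], [0, 0, 0], [0, 0, 0]], "hand": [0.4, 0.4, 0.4, 0.4, 0.4, 0.4]}}

```text
time_s: 17.58
ee_pos: [584.1, 56.2, 134.3]
ee_rot: [179.6, -0.0, 90.0]
force: [0.9, -0.1, -1.3]
gripper_width: 46.8
gripper_force: 18.0
```

>>> {"fn": "apply_moves", "kwargs": {"delta_pos": [[-0.06, 0.08, 0], [-0.2, 0.24, 0], [-0.37, 0.44, 0], [-0.55, 0.65, 0]], "rot": [[0, 0, 0], [0, 0, 0], [0, 0, 0], [0, 0, 0]], "hand": [0.4, 0.4, 0.4, 0.4]}}

```text
time_s: 17.92
ee_pos: [513.6, 134.5, 128.5]
ee_rot: [-179.7, 0.0, 89.9]
force: [-0.6, 0.7, -1.5]
gripper_width: 47.3
gripper_force: 18.0
```

>>> {"fn": "apply_moves", "kwargs": {"delta_pos": [[-0.2, 0.22, 0], [-0.37, 0.43, 0], [-0.5, 0.58, 0], [-0.5825, 0.673, 0], [-0.5825, 0.673, 0], [-0.5825, 0.673, 0]], "rot": [[0, 0, 0], [0, 0, 0], [0, 0, 0], [0, 0, 0], [0, 0, 0], [0, 0, 0]], "hand": [0.4, 0.4, 0.4, 0.4, 0.4, 0.4]}}

```text
time_s: 18.42
ee_pos: [444.6, 214.9, 129.3]
ee_rot: [-179.8, 0.1, 90.2]
force: [0.8, -1.1, -1.0]
gripper_width: 47.5
gripper_force: 18.0
```

>>> {"fn": "apply_moves", "kwargs": {"delta_pos": [[0, 0, -0.1], [0, 0, -0.3], [0, 0, -0.52], [0, 0, -0.68], [0, 0, -0.76], [0, 0, -0.79], [0, 0, -0.79], [0, 0, -0.8], [0, 0, -0.81], [0, 0, -0.81]], "rot": [[0, 0, 0], [0, 0, 0], [0, 0, 0], [0, 0, 0], [0, 0, 0], [0, 0, 0], [0, 0, 0], [0, 0, 0], [0, 0, 0], [0, 0, 0]], "hand": [0.4, 0.4, 0.4, 0.4, 0.4, 0.4, 0.4, 0.4, 0.4, 0.4]}}

```text
time_s: 19.25
ee_pos: [447.0, 215.0, 34.1]
ee_rot: [179.9, -0.0, 90.0]
force: [-0.6, 0.2, -1.7]
gripper_width: 47.2
gripper_force: 18.0
```

>>> {"fn": "apply_moves", "kwargs": {"delta_pos": [[0, 0, -0.004], [0, 0, -0.008], [0, 0, -0.012], [0, 0, -0.015], [0, 0, -0.015]], "rot": [[0, 0, 0], [0, 0, 0], [0, 0, 0], [0, 0, 0], [0, 0, 0]], "hand": [0.4, 0.4, 0.4, 0.4, 0.4]}}

```text
time_s: 19.67
ee_pos: [446.6, 214.9, 32.3]
ee_rot: [180.0, -0.0, 90.0]
force: [-1.5, -0.1, 4.8]
gripper_width: 47.5
gripper_force: 18.0
```

>>> {"fn": "apply_moves", "kwargs": {"delta_pos": [[0, 0, 0], [0, 0, 0], [0, 0, 0], [0, 0, 0], [0, 0, 0], [0, 0, 0]], "rot": [[0, 0, 0], [0, 0, 0], [0, 0, 0], [0, 0, 0], [0, 0, 0], [0, 0, 0]], "hand": [0.55, 0.6, 0.7, 0.85, 1, 1]}}

```text
time_s: 20.17
ee_pos: [446.4, 214.7, 31.5]
ee_rot: [180.0, 0.0, 90.0]
force: [-0.3, 0.6, -0.1]
gripper_width: 78.8
gripper_force: 0.0
```

>>> {"fn": "apply_moves", "kwargs": {"delta_pos": [[0, 0, 0.1], [0, 0, 0.35], [0, 0, 0.68], [0, 0, 0.985], [0, 0, 0.985]], "rot": [[0, 0, 0], [0, 0, 0], [0, 0, 0], [0, 0, 0], [0, 0, 0]], "hand": [1, 1, 1, 1, 1]}}

```text
time_s: 20.58
ee_pos: [450.6, 216.7, 156.6]
ee_rot: [179.2, -0.3, 90.0]
force: [0.5, 0.4, 0.1]
gripper_width: 91.1
gripper_force: 0.0
```

>>> {"fn": "apply_moves", "kwargs": {"delta_pos": [[0.25, -0.4, 0], [0.4, -0.7, 0], [0.55, -1, 0], [0.55, -1, 0]], "rot": [[0, 0, 0], [0, 0, 0], [0, 0, 0], [0, 0, 0]], "hand": [1, 1, 1, 1]}}

```text
time_s: 20.92
ee_pos: [514.5, 90.8, 149.5]
ee_rot: [179.9, 0.1, 89.9]
force: [-0.3, -0.3, -1.4]
gripper_width: 91.1
gripper_force: 0.0
```

>>> {"fn": "apply_moves", "kwargs": {"delta_pos": [[0.15, -0.25, 0], [0.35, -0.55, 0], [0.5, -0.8, 0], [0.593, -0.9625, 0], [0.593, -0.9625, 0], [0.593, -0.9625, 0]], "rot": [[0, 0, 0], [0, 0, 0], [0, 0, 0], [0, 0, 0], [0, 0, 0], [0, 0, 0]], "hand": [1, 1, 1, 1, 1, 1]}}

```text
time_s: 21.42
ee_pos: [583.4, -21.4, 148.9]
ee_rot: [-179.9, -0.0, 89.9]
force: [-0.2, 0.4, 0.3]
gripper_width: 91.4
gripper_force: 0.0
```

```bash
python3 - <<'E'
from h import *
print(env.state()["ee_pos"]);p=viewer.grab_frame("side");save(p,"s3")
cv2.imwrite("pics/c3.png",cv2.resize(cv2.imread("pics/s3.png")[190:400,230:450],None,fx=2.6,fy=2.6))
E
```

```text
[583.4345482  -21.39329085 148.86363521]
```

View pics/c3.png

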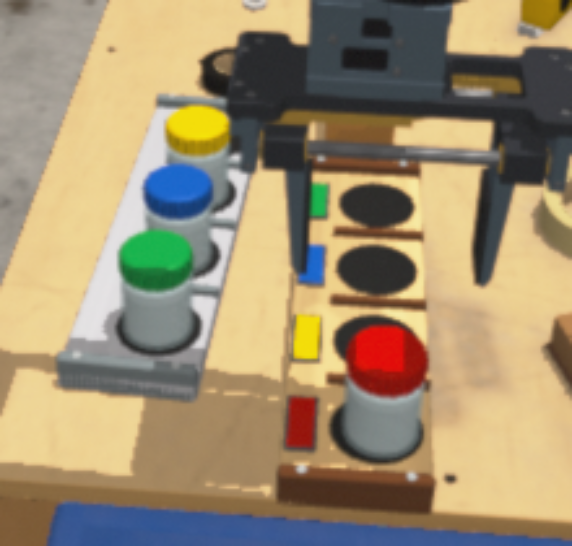

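Three jars stand upright on their discs: green (157,290), blue (180,220) and yellow (198,150). The red jar (385,390) sits between the open fingers.

>>> {"fn": "apply_moves", "kwargs": {"delta_pos": [[0, 0, -0.2], [0, 0, -0.45], [0, 0, -0.7], [0, 0, -0.9], [0, 0, -0.98], [0, 0, -0.98], [0, 0, -0.98]], "rot": [[0, 0, 0], [0, 0, 0], [0, 0, 0], [0, 0, 0], [0, 0, 0], [0, 0, 0], [0, 0, 0]], "hand": [1, 1, 1, 1, 1, 1, 1]}}

```text
time_s: 22.05
ee_pos: [583.6, -19.9, 32.7]
ee_rot: [180.0, -0.0, 90.1]
force: [0.3, -0.6, 0.0]
gripper_width: 91.0
gripper_force: 0.0
```

>>> {"fn": "apply_moves", "kwargs": {"delta_pos": [[0, 0, 0], [0, 0, 0], [0, 0, 0], [0, 0, 0], [0, 0, 0], [0, 0, 0], [0, 0, 0], [0, 0, 0]], "rot": [[0, 0, 0], [0, 0, 0], [0, 0, 0], [0, 0, 0], [0, 0, 0], [0, 0, 0], [0, 0, 0], [0, 0, 0]], "hand": [0.7, 0.6, 0.52, 0.45, 0.4, 0.4, 0.4, 0.4]}}

```text
time_s: 22.72
ee_pos: [584.3, -20.8, 32.5]
ee_rot: [179.9, 0.0, 90.0]
force: [1.3, 0.4, 1.6]
gripper_width: 47.9
gripper_force: 18.0
```

>>> {"fn": "apply_moves", "kwargs": {"delta_pos": [[0, 0, 0.08], [0, 0, 0.25], [0, 0, 0.5], [0, 0, 0.72], [0, 0, 0.82], [0, 0, 0.82]], "rot": [[0, 0, 0], [0, 0, 0], [0, 0, 0], [0, 0, 0], [0, 0, 0], [0, 0, 0]], "hand": [0.4, 0.4, 0.4, 0.4, 0.4, 0.4]}}

```text
time_s: 23.22
ee_pos: [585.2, -20.8, 134.2]
ee_rot: [179.6, 0.0, 90.0]
force: [0.6, -0.8, -2.8]
gripper_width: 47.5
gripper_force: 18.0
```

>>> {"fn": "apply_moves", "kwargs": {"delta_pos": [[0, 0.1, 0], [-0.03, 0.3, 0], [-0.06, 0.53, 0], [-0.1, 0.77, 0], [-0.15, 1, 0]], "rot": [[0, 0, 0], [0, 0, 0], [0, 0, 0], [0, 0, 0], [0, 0, 0]], "hand": [0.4, 0.4, 0.4, 0.4, 0.4]}}

```text
time_s: 23.63
ee_pos: [563.7, 101.0, 128.4]
ee_rot: [-179.7, 0.0, 90.0]
force: [0.9, -1.0, -1.8]
gripper_width: 47.2
gripper_force: 18.0
```

>>> {"fn": "apply_moves", "kwargs": {"delta_pos": [[-0.1, 0.23, 0], [-0.22, 0.46, 0], [-0.33, 0.69, 0], [-0.45, 0.9, 0]], "rot": [[0, 0, 0], [0, 0, 0], [0, 0, 0], [0, 0, 0]], "hand": [0.4, 0.4, 0.4, 0.4]}}

```text
time_s: 23.97
ee_pos: [509.0, 209.0, 128.5]
ee_rot: [-179.8, 0.1, 90.0]
force: [-0.3, -0.9, -1.8]
gripper_width: 47.7
gripper_force: 18.0
```

>>> {"fn": "apply_moves", "kwargs": {"delta_pos": [[-0.13, 0.21, 0], [-0.27, 0.42, 0], [-0.41, 0.59, 0], [-0.509, 0.715, 0], [-0.509, 0.715, 0], [-0.509, 0.715, 0]], "rot": [[0, 0, 0], [0, 0, 0], [0, 0, 0], [0, 0, 0], [0, 0, 0], [0, 0, 0]], "hand": [0.4, 0.4, 0.4, 0.4, 0.4, 0.4]}}

```text
time_s: 24.47
ee_pos: [448.5, 293.5, 129.0]
ee_rot: [-179.8, 0.1, 90.2]
force: [0.0, -0.0, -1.9]
gripper_width: 47.7
gripper_force: 18.0
```

>>> {"fn": "apply_moves", "kwargs": {"delta_pos": [[0, 0, -0.1], [0, 0, -0.3], [0, 0, -0.52], [0, 0, -0.68], [0, 0, -0.76], [0, 0, -0.79], [0, 0, -0.79], [0, 0, -0.8], [0, 0, -0.81], [0, 0, -0.81]], "rot": [[0, 0, 0], [0, 0, 0], [0, 0, 0], [0, 0, 0], [0, 0, 0], [0, 0, 0], [0, 0, 0], [0, 0, 0], [0, 0, 0], [0, 0, 0]], "hand": [0.4, 0.4, 0.4, 0.4, 0.4, 0.4, 0.4, 0.4, 0.4, 0.4]}}

```text
time_s: 25.3
ee_pos: [451.1, 293.4, 34.2]
ee_rot: [179.9, -0.1, 90.0]
force: [0.1, -0.1, -1.5]
gripper_width: 47.7
gripper_force: 18.0
```

>>> {"fn": "apply_moves", "kwargs": {"delta_pos": [[0, 0, -0.004], [0, 0, -0.008], [0, 0, -0.012], [0, 0, -0.015], [0, 0, -0.015]], "rot": [[0, 0, 0], [0, 0, 0], [0, 0, 0], [0, 0, 0], [0, 0, 0]], "hand": [0.4, 0.4, 0.4, 0.4, 0.4]}}

```text
time_s: 25.72
ee_pos: [450.7, 293.2, 32.5]
ee_rot: [180.0, -0.0, 90.0]
force: [-2.1, -0.6, 3.9]
gripper_width: 47.5
gripper_force: 18.0
```

>>> {"fn": "apply_moves", "kwargs": {"delta_pos": [[0, 0, 0], [0, 0, 0], [0, 0, 0], [0, 0, 0], [0, 0, 0], [0, 0, 0]], "rot": [[0, 0, 0], [0, 0, 0], [0, 0, 0], [0, 0, 0], [0, 0, 0], [0, 0, 0]], "hand": [0.55, 0.6, 0.7, 0.85, 1, 1]}}

```text
time_s: 26.22
ee_pos: [450.5, 293.1, 31.5]
ee_rot: [180.0, 0.0, 90.0]
force: [0.5, 0.1, 0.0]
gripper_width: 78.6
gripper_force: 0.0
```

>>> {"fn": "apply_moves", "kwargs": {"delta_pos": [[0, 0, 0.1], [0, 0, 0.35], [0, 0, 0.68], [0, 0, 1], [0, 0, 1]], "rot": [[0, 0, 0], [0, 0, 0], [0, 0, 0], [0, 0, 0], [0, 0, 0]], "hand": [1, 1, 1, 1, 1]}}

```text
time_s: 26.63
ee_pos: [454.6, 295.6, 159.1]
ee_rot: [179.3, -0.5, 90.0]
force: [0.7, 1.2, 0.4]
gripper_width: 91.1
gripper_force: 0.0
```

>>> {"fn": "apply_moves", "kwargs": {"delta_pos": [[0, -0.3, 0.25], [0, -0.65, 0.5], [0, -1, 0.7], [0, -1, 0.7], [0, -1, 0.7]], "rot": [[0, 0, 0], [0, 0, 0], [0, 0, 0], [0, 0, 0], [0, 0, 0]], "hand": [1, 1, 1, 1, 1]}}

```text
time_s: 27.05
ee_pos: [451.6, 170.5, 238.5]
ee_rot: [179.7, -0.0, 89.8]
force: [-0.1, 0.5, 0.6]
gripper_width: 91.3
gripper_force: 0.0
```

>>> {"fn": "apply_moves", "kwargs": {"delta_pos": [[0, -0.3, 0], [0, -0.65, 0], [0, -1, 0], [0, -1, 0]], "rot": [[0, 0, 0], [0, 0, 0], [0, 0, 0], [0, 0, 0]], "hand": [1, 1, 1, 1]}}

```text
time_s: 27.38
ee_pos: [450.0, 48.1, 234.7]
ee_rot: [-179.9, 0.2, 89.7]
force: [-0.5, 0.9, 0.5]
gripper_width: 91.2
gripper_force: 0.0
```

>>> {"fn": "apply_moves", "kwargs": {"delta_pos": [[0, -0.3, 0], [0, -0.6, 0], [0, -0.8, 0], [0, -0.8, 0], [0, -0.8, 0], [0, -0.8, 0]], "rot": [[0, 0, 0], [0, 0, 0], [0, 0, 0], [0, 0, 0], [0, 0, 0], [0, 0, 0]], "hand": [1, 1, 1, 1, 1, 1]}}

```text
time_s: 27.88
ee_pos: [450.5, -41.9, 235.0]
ee_rot: [-180.0, -0.1, 90.0]
force: [-0.7, -0.6, -0.4]
gripper_width: 91.0
gripper_force: 0.0
```

```bash
python3 - <<'E'
from h import *
st=env.state();print(st["ee_pos"]);p=viewer.grab_frame("wrist");save(p,"w4");s=viewer.grab_frame("side");save(s,"s4")
h=cv2.cvtColor(p["pixels"],cv2.COLOR_RGB2HSV);H=h[...,0];S=(h[...,1]>110)&(h[...,2]>60)
for n,m,x in (("green",(H>45)&(H<90),(438,60)),("blue",(H>98)&(H<125),(442,138)),("yellow",(H>22)&(H<36)&(h[...,1]>170),(446,216)),("red",(H<7)|(H>172),(450.3,294.3))):
    print(n,x); blob(p,st,m&S,(220,20,375,300),84,150)
cv2.imwrite("pics/m4.png",np.hstack([cv2.resize(cv2.imread("pics/w4.png"),(400,300)),cv2.resize(cv2.imread("pics/s4.png")[200:365,220:440],(400,300))]))
E
```

```text
[450.48390081 -41.88555002 234.95751336]
green (438, 60)
[303. 114.] centre [437.3  59.1] r 23.1 mean [437.1  58.7]
blue (442, 138)
[329. 289.] centre [ 460.8 -100.8] r 29.7 mean [460.5 -99.3]
[308.  35.] centre [441.3 130.9] r 21.1 mean [441.2 131. ]
yellow (446, 216)
red (450.3, 294.3)
```

View pics/m4.png

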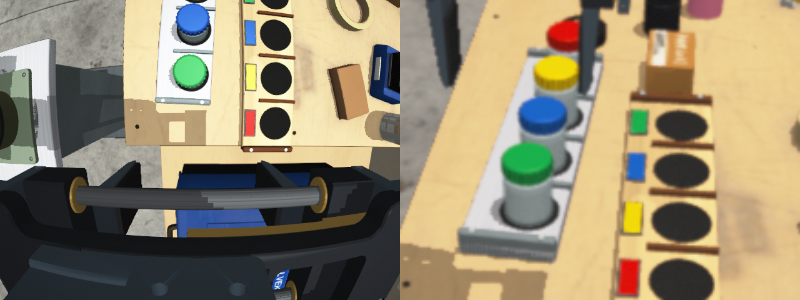

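All four jars stand upright in the metal rack, in the order red, yellow, blue, green from left to right. The tags remain on the wooden rack. I'll check the centring with numbers from the side view, then hand in.

```bash
python3 - <<'E'
from h import *
s=viewer.grab_frame("side");h=cv2.cvtColor(s["pixels"],cv2.COLOR_RGB2HSV);H=h[...,0];S=(h[...,1]>110)&(h[...,2]>60)
for n,m,x in (("green",(H>45)&(H<90),(439.2,57)),("blue",(H>98)&(H<125),(443.2,134.8)),("yellow",(H>22)&(H<36)&(h[...,1]>170),(447.5,212.4)),("red",(H<7)|(H>172),(451.7,289.7))):
    k=np.zeros((480,640),np.uint8);k[205:310,270:330]=(m&S)[205:310,270:330]
    N,_,st,ce=cv2.connectedComponentsWithStats(k);i=1+st[1:,4].argmax();print(n,"bay(side)",x,"jar",np.round(atz(s,ce[i],76)[:2],1),st[i])
E
```

```text
green bay(side) (439.2, 57) jar [438.8  56.1] [276 278  28  24 528]
blue bay(side) (443.2, 134.8) jar [443.2 133. ] [286 253  26  21 450]
yellow bay(side) (447.5, 212.4) jar [447.4 211.6] [294 231  25  18 368]
red bay(side) (451.7, 289.7) jar [447.7 288.4] [301 210  18  19 270]
```

```bash
python3 -c "
from workcell import env
print(env.job_done())"
```

```text
the job is handed in; nothing more can be done
None
```

I moved all four jars to the metal rack in reverse order (red, yellow, blue, green from left to right). All stand upright; green, blue and yellow measured within about 2 mm of their bay centres, red's x reading was partly hidden by a finger, and the job is handed in at about 28 s.

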